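# Clear a pusher tray and hold its spring pusher back for refilling

## Robot

A 6-joint arm with a two-finger parallel gripper is mounted at the origin on the work surface. World frame = base frame: x ahead of the robot, y to its left, z up, the work surface at z = 0. Lengths are in mm, angles in rad, forces in N, time in s.
With the tool pointing down it reaches from about 300 to 850 mm from the base axis. Payload 5.4 kg.
Tool frame: the origin (TCP) lies on the centre line of the jaws, within the pads' length; the fingertips stand 25 mm ahead of it and the grasp point (between the pads) lies 6 mm ahead of it; y points along the fingers, z is the direction in which the jaws open and shut, and the axes are right-handed (so a half turn about y gives the same grasp; the last joint's range is limited). The gripper opens to 85 mm and grips with 20 to 120 N. Pads are 22 mm wide; open, the fingers measure 114 mm over their backs; the gripper's body (76 mm by 85 mm) begins 54 mm behind the grasp point. The pads swing forward as they close: fully open they stand 13 mm farther back than shut.
Start: joints at [0.946, 0.158, 1.597, -0, 1.386, -0.21], TCP at [231.737, 526.217, 256.299] pointing down, gripper open.
Joint ranges: [-2.91, 2.91], [-0.94, 2.29], [0.18, 2.7], [-1.29, 4.43], [0.17, 2.64], [-3, 3]. Speed limits (rad/s): [2.57, 2.57, 3.14, 3.14, 3.14, 3.14].

## Interface

Orientations are given as a 3x3 rotation matrix whose columns are the frame's x, y, z axes.
In Python, from station import * gives the robot as it stands. Calls block until the motion is done:
- reach(position, orientation): joint-space move of the TCP to a pose.
- move_straight(position, speed=150, ori=None, threshold=None): straight line of the TCP; ori=None keeps the orientation; speed is the mean speed in mm/s. With threshold (N) it stops when the force on the tool has changed by that much, and returns True; else False.
- set_joints(angles): joint-space move.
- move_gripper(opening): opening from 0.0 (shut) to 1.0 (fully open); the grip force is fixed at half the most; returns when the fingers have stopped.
- hold(seconds).
- solve_ik(position, orientation): joint angles nearest the present ones, or None.
- sense(): the state.
- read_camera(name): name is "scene" or "top" or "wrist"; returns a dict with "color" (400x640x3 uint8, red, green, blue), "fx", "fy", "cx", "cy" (pixels), "k1" (the pictures are not rectified: a ray, as slopes to the right and down, at radius r is drawn at 1 + k1 r^2 times it, then the intrinsics apply), "R" (3x3) and "t" (3): a world point X has camera coordinates R X + t. Camera axes: x right, y down, z forward; pixel columns grow to the right and rows downward; lengths in mm; the calibration is good to about 2 mm. A picture is of the moment at which its call begins. There is no depth.
A pose or a line that the arm cannot do raises IKError and nothing moves.
- sign_off(): hands the job in, once; it reports no verdict.
The state is a dict: "clock": time; "q": joint angles; "joint_velocities": joint speeds; "effort": joint torques, N m; "eef_pos": TCP position; "eef_rot": TCP orientation; "force": force on the tool from outside, world axes, zero at the start; "moment": the same for the moment, N m; "opening": opening from 0.0 (shut) to 1.0 (fully open).
Only numpy, scipy, OpenCV 4.12 (cv2) and the standard library are available. Lean on these libraries where they do the work, as an engineer would, in place of code of your own. Each camera call takes 0.05 s, during which the arm holds its last target. There are 200 camera calls.

## Task

The tray with the tall red jar is to be refilled: first take that last old jar out and set it down upright on the wooden serving board, without dropping it. Then pull the same tray's spring-loaded white pusher back, away from the front stop, until its front face is level with the line on the yellow depth clip on that tray's left wall (as seen from the robot), and keep holding it there: you finish while still holding it, because a colleague slides the fresh jars in from the front and the spring would shut the lane. Leave the yellow clip, the other tray with its pots and pusher, and the sauce bottle alone.

Things in the scene. Friction and masses are not known exactly. Their poses are not given: they have to be found in the camera images.
- old_jar_mid (a point): Centre (half-way up) of the tall red jar with black screw lid and white label, z axis up: 60 mm in diameter, 100 mm tall, straight-sided for the lower 80 mm, lid 56 mm across; 0.2 to 0.37 kg. At the start it stands on the lane floor of tray A, lightly pressed against the front stop by the pusher behind it.
- tray_a: Fixed one-lane display tray with the tall red jar. Origin: middle of its underside, on the lane's centre line; x along the lane to the clear front stop (away from the robot), y across, z up. Lane floor at z = 6 mm, front stop at x = +150 mm, rear end at x = -134 mm; lane 64 mm wide, side walls 4 mm thick; walls and stop reach z = 28 mm.
- tray_b: The other tray (with two short green pots), same shape and axes, fixed, parallel to tray A, 92 mm from it centre line to centre line, to its left or right; to be left alone.
- deck: Dark wooden plinth, fixed, 310 mm (x, along the trays) by 200 mm (y), 18 mm thick, that carries both trays; origin: centre of its underside. The lane floors are so 24 mm above the counter.
- pusher_a (a joint): How far tray A's pusher is pulled back from its front rest, m: 0 = at the front stop, grows as it moves in the tray's -x, end stop at 0.218. About 0.06 with the jar in; when the jar is lifted clear (over 80 mm up) the spring shuts the pusher to 0 by itself. Spring force towards the front stop: 3.6 N at 0 rising to 7.5 N at 0.218.
- pusher_a_top (a point): Middle of the top edge of tray A's white pusher: an upright paddle 10 mm thick (tray x), 56 mm wide (tray y), top edge 80 mm above the lane floor (104 mm above the counter), which can be pinched front and back from above. Behind its foot a carriage 34 mm long with the coil spring reaches 32 mm above the lane floor. Axes as the tray.
- pusher_a_face (a point): Point on the front face of tray A's pusher (the +x face, towards the front stop), on the centre line, 28 mm above the lane floor. It is 5 mm in front of pusher_a_top. Axes as the tray.
- clip_a_mark (a point): Black index line on top of the yellow depth clip (14 mm long, 11 mm wide) on the +y (left, seen from the robot) wall of tray A, 34 mm off the centre line, 37 mm above the tray's underside. Axes as the tray. The pusher is at the mark when pusher_a_face and this point lie at the same tray x. The clip is held by friction (6 N).
- board: Fixed light wooden serving board on the counter, on the other side of the robot's centre line from the trays: flat 170 mm (x) by 150 mm (y), 15 mm thick, with a small handle tab on its -x edge. Origin: centre of the underside of the flat; z up.
- pot_1_mid (a point): Bystander: centre of the front short green pot (60 mm diameter, 46 mm tall, brass lid) in the other tray, to be left alone.
- pot_2_mid (a point): Bystander: centre of the second short green pot, behind the first in the other tray, to be left alone.
- pusher_b_top (a point): Bystander: middle of the top edge of the other tray's pusher (same shape), which presses the two pots forward; to be left alone.
- bottle_mid (a point): Bystander: centre of a yellow sauce bottle (58 mm diameter, 185 mm tall) that stands on the counter about 0.17 m beyond the board's centre; to be left alone.
Not all that is in view belongs to the job. Leave any orange look-alike of the part that bears old_jar_mid alone.

How it is judged:
By the outcome, as a careful person would: the job done as asked, in the order asked, and still so for the second after the job is handed in, while the arm keeps its last pose, push and grip.
It also fails if it takes over 51 s, if anything falls off the work surface, if the arm or the gripper's body presses on something with over 40 N, if the wrist force passes 120 N, or if a joint passes its speed limit or range.

## Working session

There is one attempt and no reset: what is moved stays moved. The work goes in short steps, each a Python script; the robot and the scene stay as the last script left them, time stands still between calls to the robot, and variables do not carry over. Pictures are saved under pics/ and viewed, about 8 in all and at most 12, crops included, and the job is handed in when it is done.

```bash
ls; mkdir -p pics
cat > h.py <<'E'
from station import *
import numpy as np, cv2
def ray(c,u,v):
    K=np.array([[c['fx'],0,c['cx']],[0,c['fy'],c['cy']],[0,0,1]]); xd=(u-c['cx'])/c['fx']; yd=(v-c['cy'])/c['fy']
    x,y=xd,yd
    for _ in range(20):
        s=1+c['k1']*(x*x+y*y); x,y=xd/s,yd/s
    R=np.array(c['R']);t=np.array(c['t'])
    return -R.T@t, R.T@np.array([x,y,1.])
def onz(c,u,v,z):
    o,d=ray(c,u,v); return o+d*(z-o[2])/d[2]
def proj(c,X):
    p=np.array(c['R'])@np.array(X,float)+np.array(c['t']); x,y=p[0]/p[2],p[1]/p[2]; s=1+c['k1']*(x*x+y*y)
    return c['fx']*x*s+c['cx'], c['fy']*y*s+c['cy']
def cross(c1,p1,c2,p2):
    o1,d1=ray(c1,*p1);o2,d2=ray(c2,*p2)
    A=np.stack([d1,-d2],1);s=np.linalg.lstsq(A,o2-o1,rcond=None)[0]
    a,b=o1+s[0]*d1,o2+s[1]*d2
    return (a+b)/2,np.linalg.norm(a-b)
def snap(n,f=None):
    c=read_camera(n)
    if f: cv2.imwrite('pics/'+f,c['color'][...,::-1]); np.save('pics/'+f+'.npy',c,allow_pickle=True)
    return c
def load(f): return np.load('pics/'+f+'.npy',allow_pickle=True).item()
E
python3 - <<'E'
from h import *
for n in ['top','scene','wrist']:
    c=snap(n,n+'0.png'); R=np.array(c['R']); print(n,c['fx'],c['k1'],(-R.T@np.array(c['t'])).round(),R.round(2).tolist())
s=sense();print(s['clock'],s['eef_rot'],s['force'])
E
```

```text
pics
top 372.6477669109959 -0.06343161006990518 [480.  20. 806.] [[-0.19, -0.98, 0.01], [-0.95, 0.18, -0.25], [0.25, -0.05, -0.97]]
scene 507.2765551564626 -0.025557347398485447 [1243.  -40.  719.] [[0.04, 1.0, 0.02], [0.73, -0.02, -0.68], [-0.68, 0.04, -0.73]]
wrist 343.67534462031693 -0.0035068965858710706 [167. 554. 372.] [[0.4, 0.91, -0.0], [0.88, -0.39, 0.28], [0.25, -0.11, -0.96]]
0.15 [[ 9.15205091e-01 -8.46375021e-04  4.02987500e-01]
 [-4.02988277e-01 -1.17828898e-03  9.15204382e-01]
 [-2.99770399e-04 -9.99998948e-01 -1.41945528e-03]] [-0.05910006 -0.00564786  0.2375269 ]
```

View pics/top0.png

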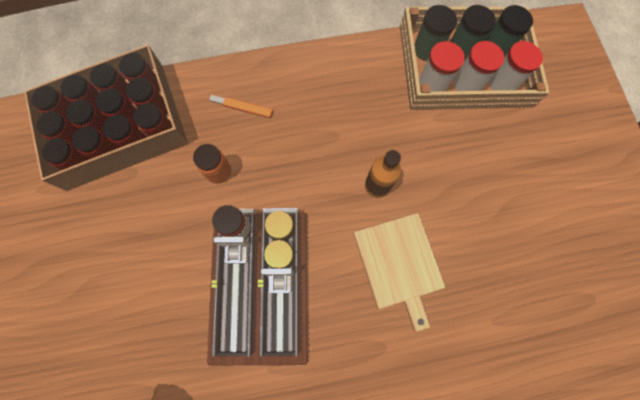

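View pics/scene0.png

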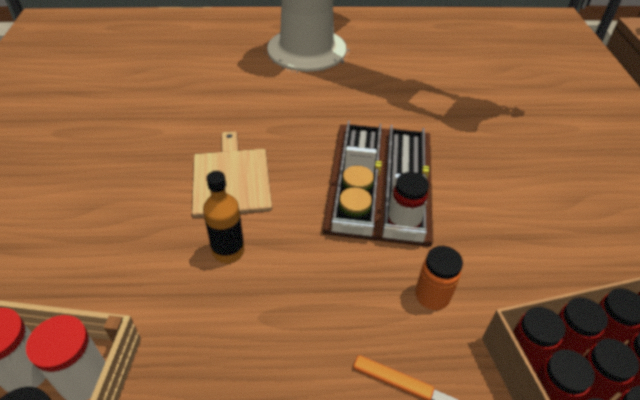

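The top view shows the tall dark-lidded jar in the left tray at (228,220). The right tray holds two brass-lidded pots at (279,225) and (278,254). The yellow clips are at (214,284) on A and (261,284) on B, the board is at (400,262) and the bottle at (383,175). There are two look-alikes: the loose jar at (208,158), which the scene view shows as orange, and the crate jars at about (100,110). The jar in the tray at scene (410,195), red with a white label, fits the description. I'll confirm it in an enlarged crop.

Run:
```python
import cv2,numpy as np
t=cv2.imread('pics/top0.png')[195:375,195:320]; s=cv2.imread('pics/scene0.png')[115:295,320:480]
z=lambda a,k:cv2.resize(a,None,fx=k,fy=k,interpolation=cv2.INTER_CUBIC)
a=z(t,3);b=z(s,2.5);b=cv2.copyMakeBorder(b,0,a.shape[0]-b.shape[0],0,0,cv2.BORDER_CONSTANT)
cv2.imwrite('pics/crop1.png',np.hstack([a,b]))
```

```text
(no output)
```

View pics/crop1.png

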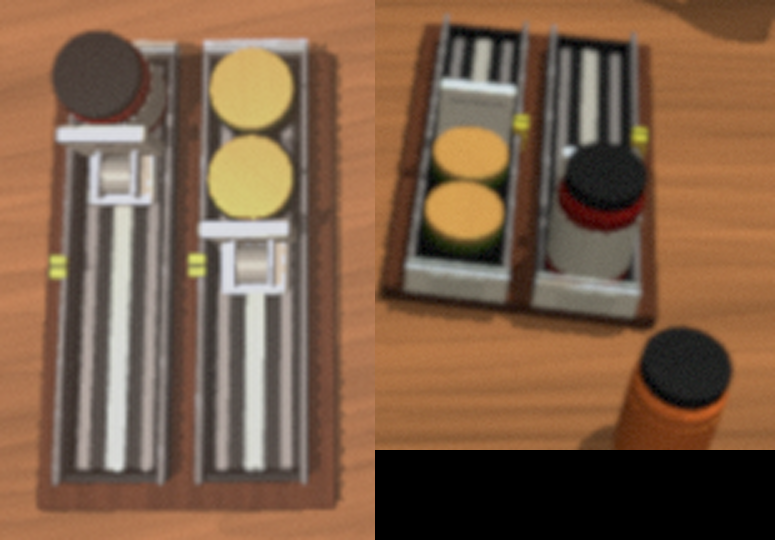

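The crop confirms it: the red jar with the white label and black lid stands in tray A, and the loose one in front of the trays is orange. Next I'll measure positions.

Run:
```python
from h import *
c=load('top0.png'); s=load('scene0.png')
T=lambda x,y,z:onz(c,195+(x+.5)/3-.5,195+(y+.5)/3-.5,z).round(1)
for n,a in dict(lid=(98,74,124),push=(101,133,104),pushL=(58,134,104),pushR=(144,132,104),clip=(58,267,55),clipB=(196,265,55),ArL=(55,482,46),ArR=(161,482,46),AfR=(177,43,46),BrL=(197,482,46),BrR=(304,482,46),BfL=(205,40,46),BfR=(307,40,46),deckRL=(38,508,18),deckRR=(336,506,18)).items(): print(n,T(*a))
S=lambda x,y,z:onz(s,320+(x-375+.5)/2.5-.5,115+(y+.5)/2.5-.5,z).round(1)
for n,a in dict(lid=(606,176,124),clip=(640,135,55),clipB=(522,124,55),AfL=(640,280,46),AfR=(535,275,46)).items(): print('scene',n,S(*a))
print('lid x',cross(c,(195+98/3,195+74/3),s,(320+231/2.5,115+176/2.5)))
# board
hsv=cv2.cvtColor(c['color'],cv2.COLOR_RGB2HSV); roi=hsv[200:340,340:460]
m=((roi[...,2]>165)&(roi[...,0]>12)&(roi[...,0]<35)).astype(np.uint8)
m=cv2.morphologyEx(m,cv2.MORPH_OPEN,np.ones((21,21)))
k=max(cv2.findContours(m,0,2)[0],key=cv2.contourArea)
r=cv2.boxPoints(cv2.minAreaRect(k))+[340,200]; P=np.array([onz(c,*p,15) for p in r]); print(r.round(),P.round(),P.mean(0),np.linalg.norm(P-np.roll(P,1,0),axis=1))
```

```text
lid [641.9 157.5 124. ]
push [608.6 164.6 104. ]
pushL [613.  191.6 104. ]
pushR [604.2 137.7 104. ]
clip [534.7 214.7  55. ]
clipB [519.3 124.8  55. ]
ArL [400.9 236.9  46. ]
ArR [388.8 169.6  46. ]
AfR [672. 116.  46.]
BrL [384.7 146.9  46. ]
BrR [372.1  79.6  46. ]
BfL [670.4  96.5  46. ]
BfR [657.1  26.6  46. ]
deckRL [383.7 258.3  18. ]
deckRR [349.3  63.7  18. ]
scene lid [651.4 158.1 124. ]
scene clip [538.8 215.1  55. ]
scene clipB [524.6 125.3  55. ]
scene AfL [677.  190.2  46. ]
scene AfR [670.5 116.9  46. ]
lid x (array([643.46213069, 160.04216379, 115.18120225]), np.float64(2.558634466227941))
[[351. 231.]
 [418. 208.]
 [447. 291.]
 [380. 315.]] [[ 592.  -78.   15.]
 [ 614. -234.   15.]
 [ 430. -250.   15.]
 [ 412. -101.   15.]] [ 511.93687063 -165.61338833   15.        ] [181.37356448 157.71395669 185.32827184 150.16376751]
```

```bash
cat >> h.py <<'E'
th=np.radians(-10.6); u=np.array([np.cos(th),np.sin(th),0]); v=np.array([-np.sin(th),np.cos(th),0]); dn=np.array([0,0,-1.])
ORI_J=np.stack([np.cross(dn,v),dn,v],1)
E
python3 - <<'E'
from h import *
print(ORI_J.round(2).tolist())
reach([643.5,158,235],ORI_J); s=sense(); print(s['clock'],s['eef_pos'],s['q'])
c=snap('wrist','w1.png'); print(-np.array(c['R']).T@c['t'])
for n,p in dict(lid=(643.5,158,124),clip=(536.7,215,55),push=(608.6,164.6,104)).items(): print(n,proj(c,p))
E
```

```text
[[0.98, 0.0, 0.18], [-0.18, 0.0, 0.98], [0.0, -1.0, 0.0]]
2.1417 [643.14414003 159.09522917 235.12681731] [ 6.03822153e-02  3.96504387e-01  1.35108183e+00  3.42038957e-04
  1.39395486e+00 -1.32675515e+00]
[573.42206528 171.62095931 351.19579652]
lid (np.float64(325.6786108571304), np.float64(208.96611805510798))
clip (np.float64(371.6948756253069), np.float64(44.017437815179875))
push (np.float64(325.8224777075807), np.float64(153.56776655550593))
```

View pics/w1.png

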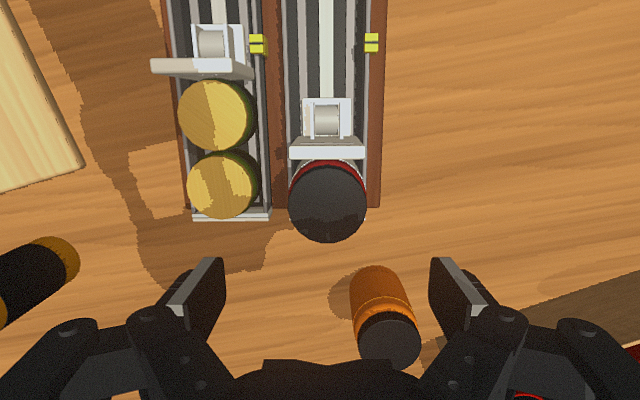

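Wrist view: the lid centre is at about (327,203), the pusher top at (327,150) and clip A at (371,43), all within a few px of prediction. The orange jar at (385,315) is clear of the fingers. Grasping now.

Run:
```python
from h import *
c=load('w1.png'); print('lid',onz(c,327,203,124),'clip',onz(c,371,43,55),'pushfront',onz(c,327,158,104))
move_straight([642,158,91],speed=150)
s=sense(); print(s['clock'],s['eef_pos'],s['force'])
move_gripper(0.0); s2=sense(); print(s2['opening'],s2['force'])
if s2['opening']>0.5:
    move_straight([642,158,110],speed=60)
    move_straight([642,158,212],speed=150)
    s=sense(); print(s['clock'],s['eef_pos'],s['force'],s['opening'])
    snap('wrist','w2.png'); snap('scene','s2.png')
```

```text
lid [639.43156822 159.68880656 124.        ] clip [535.86402419 214.56834023  55.        ] pushfront [611.90825719 164.84639545 104.        ]
3.3 [642.96887289 158.10001698  92.40131492] [ 0.65606186 -0.37730065 -0.37041505]
0.6904928540912775 [-0.45163605  1.16463339  5.6659762 ]
4.9667 [640.82805979 158.0671191  210.00192505] [ 0.68009628 -0.11480462 -3.20590673] 0.6857060781181245
```

View pics/s2.png

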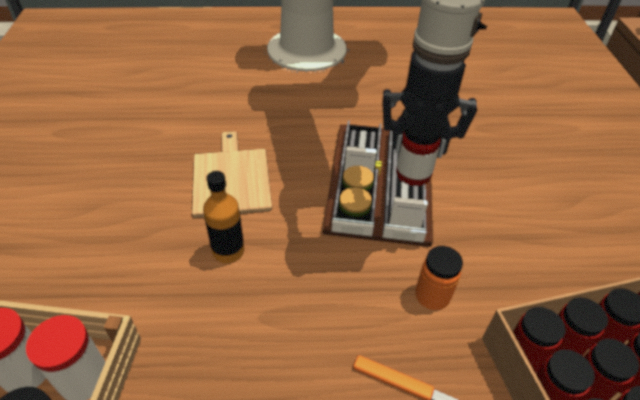

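The scene view shows the jar held upright at (420,155) and pusher A sprung shut at the front stop. Carrying it to the board.

Run:
```python
from h import *
move_straight([512,-165,205],speed=200)
move_straight([512,-165,98],speed=120); hold(0.2)
print(sense()['eef_pos'],sense()['force'])
h=move_straight([512,-165,76],speed=20,threshold=4); s=sense(); print(h,s['clock'],s['eef_pos'],s['force'],s['opening'])
snap('scene','s3.png')
```

```text
[ 512.5060124  -165.29855073   98.84210366] [ 0.1116873   0.02384505 -2.11966575]
True 8.9333 [ 511.85907327 -164.91694634   83.6024788 ] [-1.10367918 -0.26928136  4.97519453] 0.6868619170337581
```

View pics/s3.png

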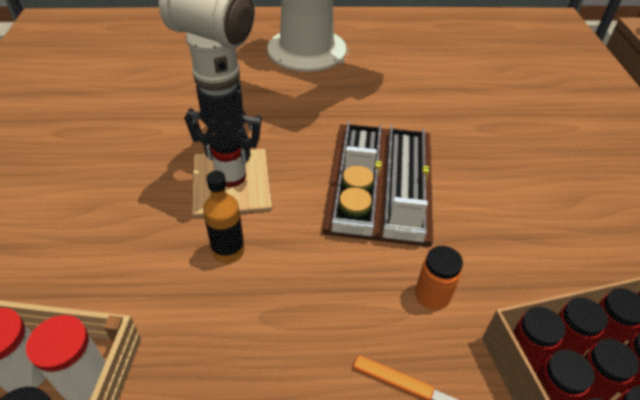

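The jar touched down at TCP z 83.6, matching the 83.5 predicted for standing on the board. Scene view: it is upright at (229,170). Releasing, then going above the pusher.

```bash
cat >> h.py <<'E'
def oriP(s): z=s*u; return np.stack([np.cross(dn,z),dn,z],1)
E
python3 - <<'E'
from h import *
move_gripper(1.0); p=sense()['eef_pos']
move_straight([p[0],p[1],215],speed=150)
P=np.array([525.2,179.5,0])+143*u+np.array([0,0,205])
for s in (1,-1): print(s,solve_ik(P,oriP(s)))
c=snap('top','t4.png')
move_gripper(0.5)
reach(P,oriP(1)); s=sense(); print(s['clock'],s['eef_pos'],P,s['q'],s['opening'])
w=snap('wrist','w4.png')
print(proj(w,[525.2+145*u[0],179.5+145*u[1],104]),proj(w,[536,214.7,55]))
a=c['color'][190:370,190:320,::-1]; a=cv2.resize(a,None,fx=3,fy=3,interpolation=cv2.INTER_CUBIC)
b=c['color'][200:340,340:460,::-1]; b=cv2.resize(b,None,fx=3,fy=3,interpolation=cv2.INTER_CUBIC); b=cv2.copyMakeBorder(b,0,540-b.shape[0],0,0,cv2.BORDER_CONSTANT)
cv2.imwrite('pics/t4c.png',np.hstack([a,b]))
E
```

```text
1 [ 4.97463213e-02  4.71630830e-01  1.31184105e+00 -4.44089210e-16
  1.35812078e+00  2.34751222e-01]
-1 [ 4.97463213e-02  4.71630830e-01  1.31184105e+00 -4.44089210e-16
  1.35812078e+00 -2.90684143e+00]
12.8167 [665.7985788  152.66114609 205.05597178] [665.75975493 153.19495686 205.        ] [ 4.90487109e-02  4.71399034e-01  1.31204197e+00 -2.40513715e-04
  1.35813874e+00  2.34273585e-01] 0.49896461858212887
(np.float64(330.3331778321825), np.float64(210.76643038883833)) (np.float64(147.27420013092066), np.float64(146.3190148499905))
```

View pics/t4c.png

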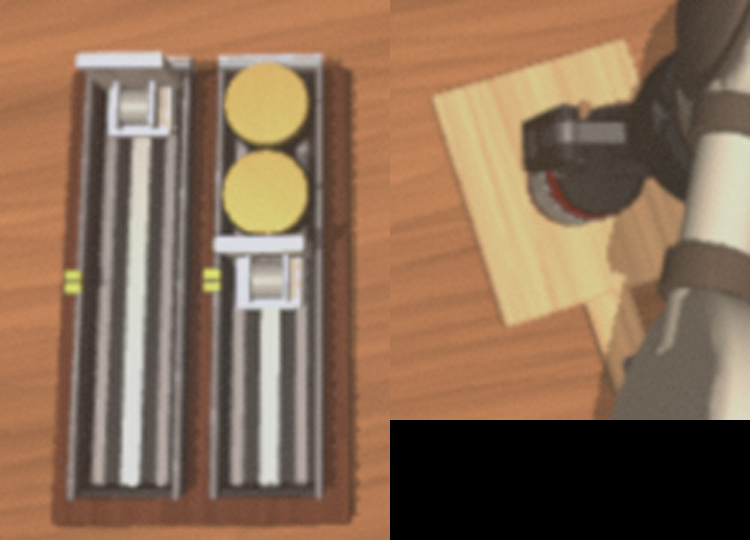

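View pics/w4.png

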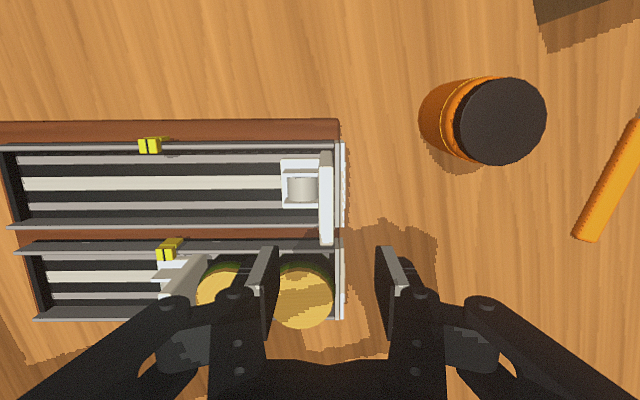

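Top crop: the jar stands on the board, and pusher A is at its front rest at crop (120,60). Clip A at (73,282) is unmoved. Wrist view: paddle top edge at cols 320–333 and rows 150–245, clip A line at (150,146). Computing the offset between them.

Run:
```python
from h import *
w=load('w4.png'); O=np.array([525.2,179.5,0])
im=w['color'].astype(int)
print('paddle row 200',im[200,312:350].sum(1)//3)
print('col 327',im[140:260:3,327].sum(1)//3)
hsv=cv2.cvtColor(w['color'],cv2.COLOR_RGB2HSV)
m=(hsv[...,0]>22)&(hsv[...,0]<38)&(hsv[...,1]>150); r=m[135:158,130:172]
print('clip cols',dict(zip(range(130,172),r.sum(0))))
tr=lambda p:np.array([(p-O)@u,(p-O)@v]).round(1)
for a in [(320,200,104),(333,200,104),(326,150,104),(326,158,104),(326,245,104),(150,146,55),(343,200,46)]: print(a,onz(w,*a).round(1),tr(onz(w,*a)))
c=load('t4.png'); T=lambda x,y,z:onz(c,190+(x+.5)/3-.5,190+(y+.5)/3-.5,z)
for a in [(76,61,104),(163,59,104),(73,282,55)]: print('top',a,T(*a).round(1),tr(T(*a)))
b=cv2.resize(w['color'][110:260,120:370,::-1],None,fx=3,fy=3,interpolation=cv2.INTER_CUBIC); cv2.imwrite('pics/w4c.png',b)
```

```text
paddle row 200 [155 151 148 150 149 156 138 222 230 229 228 229 228 228 227 229 229 228
 228 229 231 151  85 186 199 200 198 114 153 203 208 204 239 178 109 108
 109 146]
col 327 [ 71 120 169  55 150 146 153 151 148 226 228 229 228 229 230 229 229 228
 228 229 229 229 229 229 228 228 228 229 227 229 227 228 228 229 233 152
  72 129 124 110]
clip cols {130: np.int64(0), 131: np.int64(0), 132: np.int64(0), 133: np.int64(0), 134: np.int64(0), 135: np.int64(0), 136: np.int64(0), 137: np.int64(0), 138: np.int64(6), 139: np.int64(14), 140: np.int64(15), 141: np.int64(15), 142: np.int64(15), 143: np.int64(15), 144: np.int64(15), 145: np.int64(13), 146: np.int64(8), 147: np.int64(5), 148: np.int64(12), 149: np.int64(17), 150: np.int64(17), 151: np.int64(17), 152: np.int64(17), 153: np.int64(17), 154: np.int64(17), 155: np.int64(17), 156: np.int64(12), 157: np.int64(5), 158: np.int64(3), 159: np.int64(9), 160: np.int64(8), 161: np.int64(3), 162: np.int64(1), 163: np.int64(3), 164: np.int64(1), 165: np.int64(1), 166: np.int64(2), 167: np.int64(2), 168: np.int64(2), 169: np.int64(0), 170: np.int64(0), 171: np.int64(0)}
(320, 200, 104) [662.4 161.4 104. ] [138.2   7.4]
(333, 200, 104) [670.8 159.8 104. ] [146.7   7.4]
(326, 150, 104) [672.4 192.9 104. ] [142.2  40.2]
(326, 158, 104) [671.4 187.9 104. ] [142.2  35.2]
(326, 245, 104) [660.4 129.2 104. ] [142.1 -24.5]
(150, 146, 55) [538.2 214.5  55. ] [ 6.3 36.8]
(343, 200, 46) [677.  141.8  46. ] [156.1  -9.2]
top (76, 61, 104) [669.4 182.8 104. ] [141.1  29.7]
top (163, 59, 104) [660.2 127.2 104. ] [142.3 -26.6]
top (73, 282, 55) [534.7 214.7  55. ] [ 2.9 36.4]
```

View pics/w4c.png

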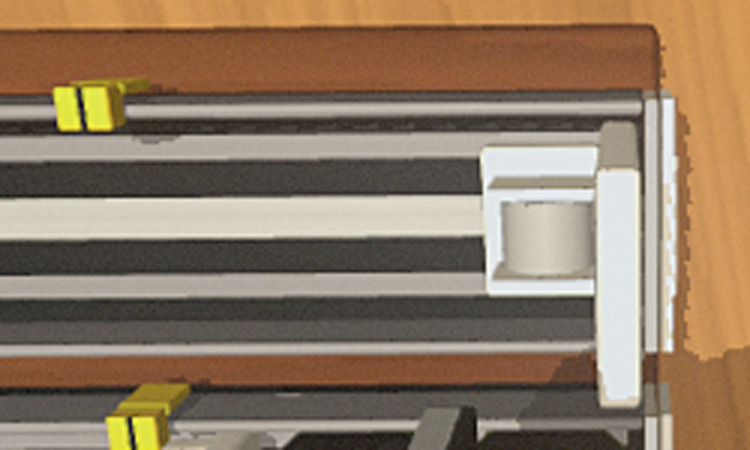

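Crop: the clip line is at image col 147.5 and the paddle top face at cols 319–333, rows 166–244. The required pull is about 142–144 mm. Pinching and pulling 138 mm first, then looking.

Run:
```python
from h import *
O=np.array([525.2,179.5,0]); Q=lambda x,z:O+x*u+2*v+np.array([0,0,z])
move_straight(Q(141.5,205),speed=80)
move_straight(Q(141.5,96),speed=120)
s=sense();print(s['clock'],s['eef_pos'],s['force'])
move_gripper(0.0); s=sense(); e0=s['eef_pos']; print(s['opening'],e0,s['force'])
if 0.05<s['opening']<0.25:
    move_straight(Q(138,96),speed=20); print(sense()['force'],sense()['opening'])
    move_straight(Q(3.5,96),speed=80); hold(.4)
    s=sense(); print(s['clock'],s['opening'],(s['eef_pos']-e0)@u,s['eef_pos'],s['force'])
w=snap('wrist','w5.png'); c=snap('top','t5.png'); sc=snap('scene','s5.png')
print(proj(w,Q(5,104)),proj(w,Q(5,55)+34*v))
cv2.imwrite('pics/w5c.png',cv2.resize(w['color'][80:330,200:460,::-1],None,fx=2.3,fy=2.3,interpolation=cv2.INTER_CUBIC))
```

```text
14.175 [665.50864908 155.46570307  97.24974464] [ 0.38070086 -0.64156865  0.9423639 ]
0.10606081362708114 [665.69812551 155.37802511  97.05077976] [2.15464531 0.03888035 1.53075025]
[ 2.72281135 -1.18271444  5.73837515] 0.1061734080229075
17.125 0.10963010678852814 -137.58196333808104 [530.28179386 179.71306852  96.96097515] [ 4.6588215  -5.16661622  5.77004801]
(np.float64(328.26271279246146), np.float64(301.3474061163005)) (np.float64(327.6079809636457), np.float64(179.46622496600247))
```

View pics/w5c.png

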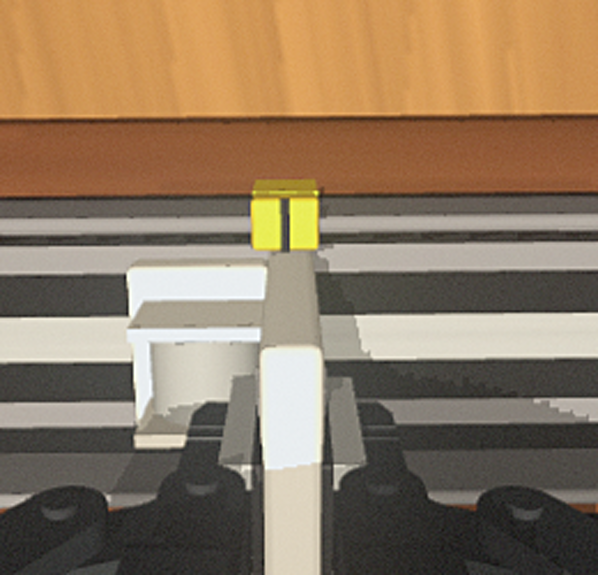

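Wrist crop: the clip line is at crop (285,222) and the paddle front top corner at crop (323,350), so the face is still a few mm in front of the line.

Run:
```python
from h import *
O=np.array([525.2,179.5,0]); w=load('w5.png'); I=lambda x,y:(200+(x+.5)/2.3-.5,80+(y+.5)/2.3-.5)
tr=lambda p:np.array([(p-O)@u,(p-O)@v]).round(1)
g=w['color'].astype(int).sum(2)//3
print('clip row',g[178,305:345]); print('paddle row 236',g[236,308:348]);print('row 205',g[205,308:348])
for n,a in dict(line=(285,222,55),ft=(323,350,104),rt=(261,350,104),fb=(323,440,104)).items(): print(n,tr(onz(w,*I(*a[:2]),a[2])))
print('tcp',tr(sense()['eef_pos']))
a=load('t5.png'); b=load('s5.png')
x=cv2.resize(a['color'][200:370,190:320,::-1],None,fx=3,fy=3,interpolation=2); y=cv2.resize(b['color'][110:250,310:450,::-1],None,fx=2.6,fy=2.6,interpolation=2)
y=cv2.copyMakeBorder(y,0,x.shape[0]-y.shape[0],0,0,0); cv2.imwrite('pics/c5.png',np.hstack([x,y]))
```

```text
clip row [174 175 174 175 165 177 186 185 186 186 186 186 184 183 188 190 178 107
  72  76  61 193 191 189 183 185 184 184 186 187 186 189 179 127 166 176
 174 172 170 173]
paddle row 236 [162 153 148 133 138 222 235 235 236 237 237 237 237 237 237 238 237 237
 236 237 237 238 238 238 237 237 238 237 234 232 229 224 154 114 116 118
 118 117 119 116]
row 205 [238 238 237 237 237 239 245 187 155 155 156 159 160 159 160 157 159 160
 158 159 156 159 160 159 154 159 152 144 145 106  71  67  73  65  65  71
  72  67  71  64]
line [ 3.1 37.5]
ft [ 9.  28.8]
rt [-0.1 28.8]
fb [ 9.2 14.1]
tcp [5.  1.1]
```

View pics/c5.png

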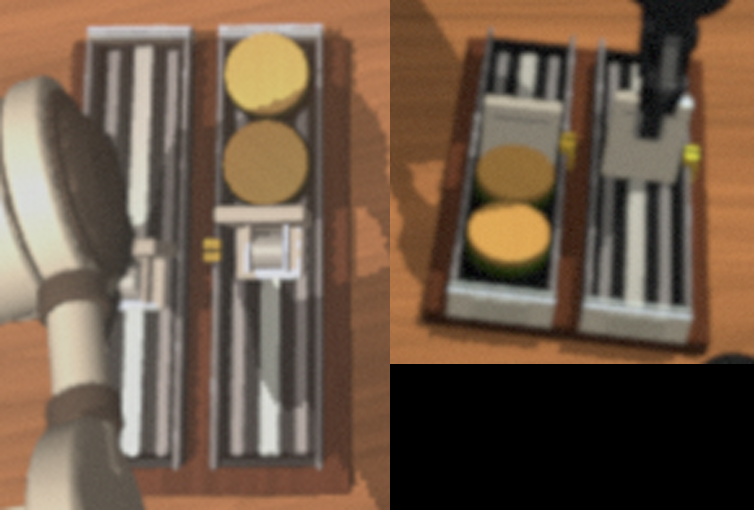

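The scene and top crops show pusher A held back and clips, pots and pusher B undisturbed. The wrist view gives face 9.4 and line 3.1, so about 6 mm more. I'll pull 6 and re-check, using the paddle's vertical edge down near clip height too.

Run:
```python
from h import *
O=np.array([525.2,179.5,0]); tr=lambda p:np.array([(p-O)@u,(p-O)@v]).round(2)
p=sense()['eef_pos']; move_straight(p-6.0*u,speed=20); hold(.4)
s=sense(); print(s['clock'],((s['eef_pos']-p)@u).round(2),s['force'].round(1),s['opening'],tr(s['eef_pos']))
w=snap('wrist','w6.png'); sc=snap('scene','s6.png'); g=w['color'].astype(int).sum(2)//3
print('clip',g[178,310:350])
R=np.array(w['R']);
for r in (195,205,215,236):
    row=g[r,325:365]; d=np.diff(row); k=int(np.argmin(d)); col=325+k+.5
    o,dd=ray(w,col,r)
    if r<232: t=((30-(o-O)@v)/(dd@v)); P=o+t*dd   # on end face y~30
    else: P=onz(w,col,r,104)
    print(r,col,tr(P),P[2].round(1))
cv2.imwrite('pics/w6c.png',cv2.resize(w['color'][130:280,240:430,::-1],None,fx=4,fy=4,interpolation=cv2.INTER_CUBIC))
```

```text
18.0583 -5.34 [ 6.1 -1.6  1.5] 0.1080390592700468 [-0.37  0.99]
clip [174 174 175 177 173 175 176 173 174 177 141 171 187 186 185 183 185 186
 183 185 187 188 196 125  71  75  65 166 189 187 185 186 186 186 183 185
 183 189 180 149]
195 335.5 [ 3.2 30. ] 61.2
205 337.5 [ 3.62 30.  ] 77.1
215 338.5 [ 3.59 30.  ] 90.1
236 339.5 [ 3.48 27.1 ] 104.0
```

View pics/w6c.png

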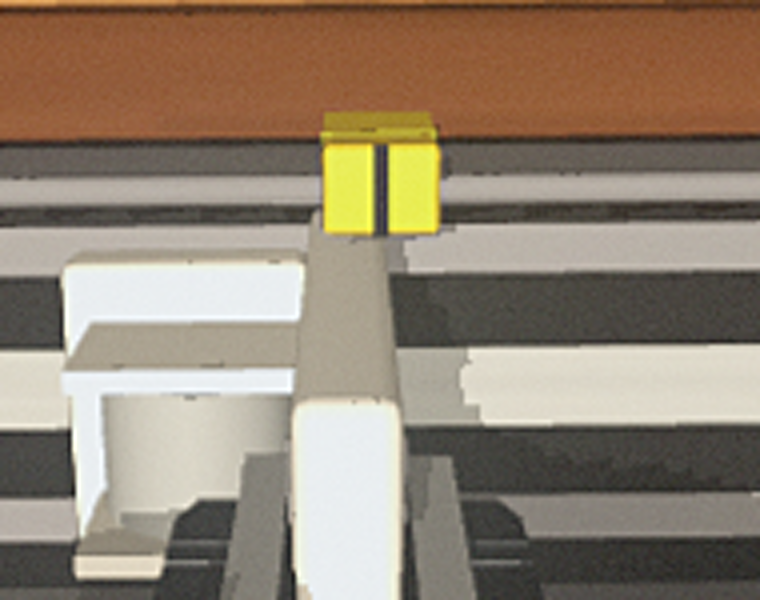

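Wrist crop: the clip line at col ≈335 and the front edge of the paddle near clip height (col 335.6) now almost coincide. Making a last sub-millimetre trim.

Run:
```python
from h import *
O=np.array([525.2,179.5,0]); tr=lambda p:np.array([(p-O)@u,(p-O)@v]).round(2)
def meas(w):
    g=w['color'].astype(float).sum(2)/3; out=[]
    for r in (174,178,182):
        a=g[r,323:347]; wt=np.clip(160-a,0,None)*(np.abs(np.arange(24)-np.argmin(a))<4); c=323+(wt*np.arange(24)).sum()/wt.sum(); out.append(tr(onz(w,c,r,55))[0])
    f=[]
    for r in (195,200,205,210):
        col=325.5+int(np.argmin(np.diff(g[r,325:365]))); o,d=ray(w,col,r); f.append(tr(o+(30-(o-O)@v)/(d@v)*d)[0])
    return np.round(out,2),np.round(f,2)
print(meas(load('w6.png')))
p=sense()['eef_pos']; move_straight(p-1.1*u,speed=20); hold(.5)
s=sense(); print(s['clock'],((s['eef_pos']-p)@u).round(2),s['force'].round(1),s['opening'])
print(meas(snap('wrist','w7.png')))
sc=snap('scene','s7.png'); cv2.imwrite('pics/s7c.png',cv2.resize(sc['color'][100:270,180:450,::-1],None,fx=2.9,fy=2.9,interpolation=2))
```

```text
(array([2.98, 2.98, 3.  ]), array([3.2 , 3.42, 3.62, 3.41]))
18.9083 -0.43 [ 6.8 -0.8  0.3] 0.10896781708616904
(array([3.01, 3.02, 3.05]), array([2.78, 3.  , 2.78, 2.98]))
```

Face (2.9) and line (3.0) agree within about 0.3 mm. One numeric check of the jar on the board, then sign-off.

Run:
```python
from h import *
b=load('s7.png'); t=snap('top')
def red(c,x0,x1,y0,y1):
    h=cv2.cvtColor(c['color'],cv2.COLOR_RGB2HSV)[y0:y1,x0:x1]; m=((h[...,2]<60)).astype(np.uint8)
    n,l,s,ce=cv2.connectedComponentsWithStats(m); return [(s[i,4],s[i,2:4].tolist(),(ce[i]+[x0,y0]).round(1)) for i in range(1,n) if s[i,4]>40]
S=red(b,180,275,110,215);T=red(t,350,450,200,330); print('scene dark',S,'\ntop dark',T)
print('expected lid', proj(b,[512,-165,115]),proj(t,[512,-165,115]))
for i in S:
    for j in T: print(cross(b,i[2],t,j[2]))
```

```text
scene dark [(np.int32(536), [29, 23], array([226., 142.])), (np.int32(316), [21, 21], array([216.4, 181.4]))] 
top dark []
expected lid (np.float64(224.85554039563564), np.float64(137.89597643436937)) (np.float64(410.7765374423844), np.float64(255.827344526612))
```

```bash
python3 -c "
from h import *
s=sense();print(s['clock'],s['opening'],s['force'].round(1)); sign_off()"
```

```text
19.0583 0.10486559271781593 [ 5.7 -1.   1.4]
the job is handed in; nothing more can be done
```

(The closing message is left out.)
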